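# Switch the dust extraction to the flared mouth

### The job

Switch the bench's dust extraction over to the flared mouth: push the slide of the gate with the wide flared mouth out until it is fully open, and only then push the slide of the gate with the narrow straight mouth in until it is fully shut. Work each slide by pushing its upright plate with the fingertips from one side; do not pinch or grip the plates, and leave the tools and brick pieces lying where they are.

Things in the scene. Friction and masses are not known exactly. Their poses are not given: they have to be found in the camera images.
- flared_mouth (a point): Centre of the rim, 105 mm above the bench, of the dust gate with the wide FLARED trumpet mouth (120 mm across its rim). A fixed bare-metal unit: 150 mm square foot plate (6 mm thick), on it a 110 mm square block up to 50 mm, on that the open pipe mouth. Gate axes: z up, x the level direction in which the slide moves out of the block to open.
- flared_slide (a joint): Slide of the flared gate, m: 0 fully shut (in, at its stop), 0.08 fully open (out, at its stop); runs stiffly (2 to 4 N), stays where left. A level steel blade, 84 mm wide, top 32 mm above the bench, with an upright push plate at its outer end: 90 mm wide (y), 10 mm thick (x), 30 to 100 mm above the bench.
- flared_inner_face (a point): Centre of the inner face of the push plate on the flared gate's slide, the face that looks to the block (-x), 65 mm above the bench. Axes as the gate's. Moves with the slide; shut, it is 120 mm from the mouth's axis, 65 mm from the block (that gap is free for fingers above the blade).
- flared_outer_face (a point): Centre of the outer face of the same push plate, the face that looks away from the block (+x), 65 mm above the bench. Axes as the gate's. Moves with the slide.
- straight_mouth (a point): Centre of the rim, 105 mm above the bench, of the dust gate with the narrow STRAIGHT pipe mouth (70 mm across). A fixed bare-metal unit: 150 mm square foot plate (6 mm thick), on it a 110 mm square block up to 50 mm, on that the open pipe mouth. Gate axes: z up, x the level direction in which the slide moves out of the block to open.
- straight_slide (a joint): Slide of the straight gate, m: 0 fully shut (in, at its stop), 0.08 fully open (out, at its stop); runs stiffly (2 to 4 N), stays where left. A level steel blade, 84 mm wide, top 32 mm above the bench, with an upright push plate at its outer end: 90 mm wide (y), 10 mm thick (x), 30 to 100 mm above the bench.
- straight_inner_face (a point): Centre of the inner face of the push plate on the straight gate's slide, the face that looks to the block (-x), 65 mm above the bench. Axes as the gate's. Moves with the slide; shut, it is 120 mm from the mouth's axis, 65 mm from the block (that gap is free for fingers above the blade).
- straight_outer_face (a point): Centre of the outer face of the same push plate, the face that looks away from the block (+x), 65 mm above the bench. Axes as the gate's. Moves with the slide.
- flat_chisel: Narrow chisel lying in the middle between the two slides, 200 mm long, wooden handle, 22 mm high; origin on the bench where blade meets handle, x towards the tip. Bystander: leave alone.
- wide_chisel: Wider chisel lying on the right, 200 mm long, 22 mm high; origin as for the narrow one. Bystander: leave alone.
- mallet: Round wooden mallet lying on the left, head 70 mm thick and 90 mm long (0 to 90 mm along x), handle 140 mm along -x; origin on the bench. Bystander: leave alone.
- bench_brush: Hand brush between the gates, 170 x 35 x 44 mm, long side along x; origin under its middle. Bystander: leave alone.
- long_offcut: Brick offcut 70 x 30 x 24 mm, lying beside the flared gate's blade; origin under its middle. Bystander: leave alone.
- short_offcut: Brick offcut 40 x 35 x 28 mm, lying beside the straight gate's blade; origin under its middle. Bystander: leave alone.
- rubbing_stone: Grey round rubbing stone, 60 mm across, 30 mm high, on the left beyond the gate; origin under its middle. Bystander: leave alone.

How it is judged:
By the outcome, as a careful person would: the job done as asked, in the order asked, and still so for the second after the job is handed in, with the robot touching nothing.
It also fails if it takes over 45 s, if anything falls off the work surface, if the arm or the gripper's body presses on something with over 40 N, if the wrist force passes 120 N, or if a joint passes its speed limit or range.

### The arm

A 6-joint arm with a two-finger parallel gripper is mounted at the origin on the work surface. World frame = base frame: x ahead of the robot, y to its left, z up, the work surface at z = 0. Lengths are in m, angles in degrees, forces in N, time in s.
With the tool pointing down it reaches from about 0.375 to 0.75 m from the base axis. Payload 9 kg.
Tool frame: the origin (TCP) lies where the fingers leave the gripper's body, on its centre line; the fingertips stand 73 mm ahead of it and the grasp point (between the pads) lies 54 mm ahead of it (robot.tip_reach is the distance from the TCP to the fingertips, in m); z points along the fingers, y is the direction in which the jaws open and shut (so a half turn about z gives the same grasp; the last joint's range is limited). The gripper opens to 85 mm and grips with 20 to 120 N. Pads are 22 mm wide; open, the fingers measure 114 mm over their backs; the gripper's body (76 mm by 85 mm) begins 54 mm behind the grasp point. The pads swing forward as they close: fully open they stand 13 mm farther back than shut.
Start: joints at [-75.613, 5.964, 5.575, 89.605, 0, 77.527], TCP at [0.271, -0.535, 0.304] pointing down, gripper open.
Joint ranges: [-171.21, 171.21], [-48.23, 106.86], [-62.78, 66.21], [-105.2, 120.99], [-86.42, 89.51], [-180, 180]. Speed limits (degrees/s): [127.2, 127.2, 147.25, 180, 180, 180].

### API

Orientations are given as [roll, pitch, yaw] about the fixed x, y, z axes, in that order (R = Rz(yaw) Ry(pitch) Rx(roll)).
In Python, from plant import robot gives the robot as it stands. Calls block until the motion is done:
- robot.move_pose(position, orientation): joint-space move of the TCP to a pose.
- robot.line_to(position, vel=0.15, rotation=None, guard=None): straight line of the TCP; rotation=None keeps the orientation; vel is the mean speed in m/s. With guard (N) it stops when the force on the tool has changed by that much, and returns True; else False.
- robot.goto_joints(angles): joint-space move.
- robot.set_gripper(opening): finger opening in m; the grip force is fixed at half the most; returns when the fingers have stopped.
- robot.pause(seconds).
- robot.ik(position, orientation): joint angles nearest the present ones, or None.
- robot.observe(): the state.
- robot.grab_frame(name): name is "scene" or "side" or "wrist"; returns the picture (480x640x3 uint8, blue, green, red); there is no depth.
- robot.get_calibration(name): a dict with "vertical_fov" (degrees; the focal length in pixels is half the picture's height over the tangent of half this angle, whatever the lens; pixels are square), "cx", "cy" (the principal point, pixels), "rvec" (rotation vector, rad) and "tvec" (3), from world to camera coordinates, as OpenCV has them. Camera axes: x right, y down, z forward; pixel columns grow to the right and rows downward; lengths in m; the calibration is good to about 2 mm. A picture is of the moment at which its call begins: read the wrist's pose just before it. get_calibration takes no time and is no camera call; for the wrist camera it gives the pose at the moment of the call.
A pose or a line that the arm cannot do raises robot.IKError and nothing moves.
- robot.job_done(): hands the job in, once; it reports no verdict.
The state is a dict: "time": time; "q": joint angles; "qvel": joint speeds; "joint_torque": joint torques, N m; "tool_pos": TCP position; "tcp_rot": TCP orientation; "ft_force": force on the tool from outside, world axes, zero at the start; "torque": the same for the moment, N m; "gripper_width": finger opening in m.
Only numpy, scipy, OpenCV 4.12 (cv2) and the standard library are available. Lean on these libraries where they do the work, as an engineer would, in place of code of your own. Each camera call takes 0.05 s, during which the arm holds its last target.

## Working session

There is one attempt and no reset: what is moved stays moved. The work goes in short steps, each a Python script; the robot and the scene stay as the last script left them, time stands still between calls to the robot, and variables do not carry over. Pictures are saved under pics/ and viewed, and the job is handed in when it is done.

```bash
ls; mkdir -p pics
python3 - <<'E'
from plant import robot
import cv2
for n in("scene","side","wrist"):
    c=robot.get_calibration(n); print(n,c)
    cv2.imwrite(f"pics/{n}0.png",robot.grab_frame(n))
print(robot.observe())
E
```

```text
pics
scene {'vertical_fov': 50.57841759567424, 'cx': 325.89425031563275, 'cy': 246.0555534288596, 'rvec': array([ 0.78274114,  2.76121841, -0.8561553 ]), 'tvec': array([ 0.46397926, -0.18721066,  1.38591978])}
side {'vertical_fov': 50.558769664209166, 'cx': 329.54225281691356, 'cy': 239.0956260598461, 'rvec': array([ 2.14814552, -0.68233236,  0.35556611]), 'tvec': array([-0.44400994,  0.27143455,  1.2912162 ])}
wrist {'vertical_fov': 61.38247704002267, 'cx': 316.7490074305413, 'cy': 238.07501492498184, 'rvec': array([-2.46606243,  1.51475672,  0.21429395]), 'tvec': array([-0.5997214 , -0.03605751,  0.37750266])}
{'time': 0.15, 'q': array([-7.56132017e+01,  5.99080655e+00,  5.53983779e+00,  8.96048677e+01,
        1.35106084e-03,  7.75253874e+01]), 'qvel': array([ 0.14260052, -0.12192836,  0.1494629 , -0.03525163, -0.05280208,
       -0.06741873]), 'joint_torque': array([ 3.47157671e-03, -5.57359743e+01,  5.04006350e+01,  1.28494907e-02,
       -2.59204271e-04,  1.40479474e-05]), 'tool_pos': array([ 0.27105886, -0.53509436,  0.30332487]), 'tcp_rot': array([-1.79945774e+02, -1.33802204e-02,  2.68614039e+01]), 'ft_force': array([0.71195577, 0.4071758 , 0.27919835]), 'torque': array([ 0.00113513, -0.03463503, -0.00528417]), 'gripper_width': 0.08547293864690224}
```

View pics/scene0.png

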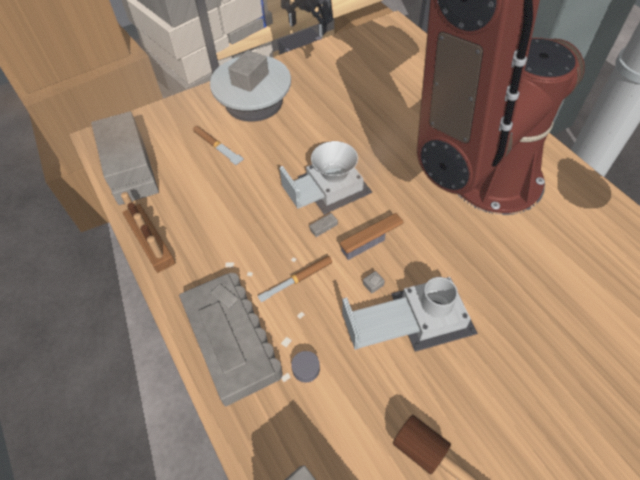

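View pics/side0.png

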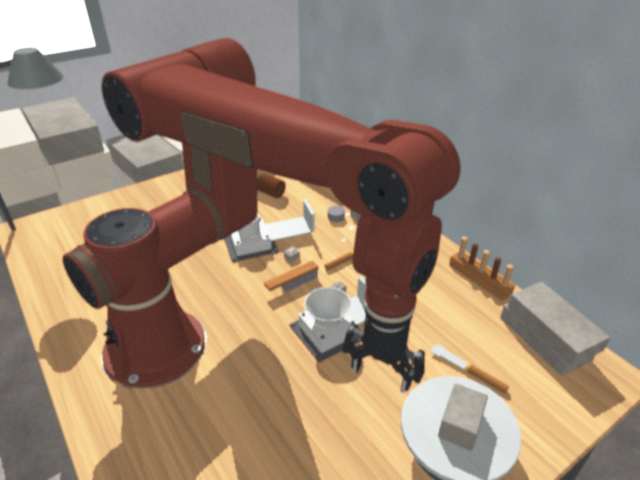

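View pics/wrist0.png

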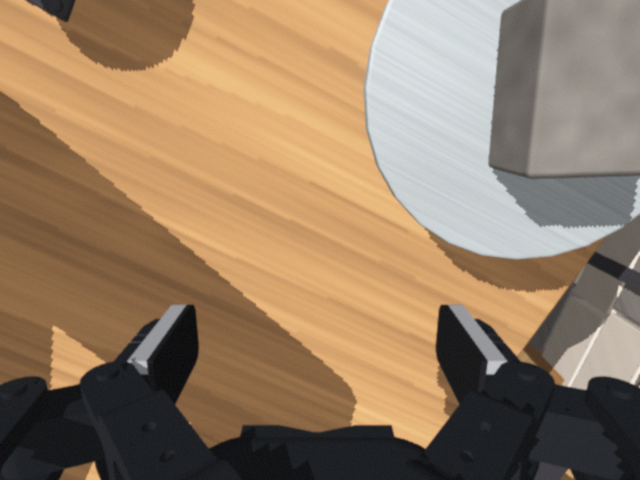

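The scene view shows the flared gate at about (335,165) with its plate at (290,190). The straight gate is at (440,295) with its plate at (352,322), and its slide is out. I'll enlarge both.

Run:
```python
import cv2
im=cv2.imread("pics/scene0.png")
for n,(x0,y0,x1,y1) in dict(a=(265,130,385,220),b=(330,260,490,360)).items():
    s=800/(x1-x0) if n=='a' else 5
    s=6 if n=='a' else 5
    c=cv2.resize(im[y0:y1,x0:x1],None,fx=s,fy=s,interpolation=cv2.INTER_CUBIC)
    for x in range(x0,x1,10):
        cv2.line(c,((x-x0)*s,0),((x-x0)*s,6 if x%50 else 14),(0,0,255),1)
        if x%20==0: cv2.putText(c,str(x),((x-x0)*s,24),0,.4,(0,0,255))
    for y in range(y0,y1,10):
        cv2.line(c,(0,(y-y0)*s),(8,(y-y0)*s),(0,0,255),1)
        cv2.putText(c,str(y),(10,(y-y0)*s+4),0,.4,(0,0,255))
    cv2.imwrite(f"pics/crop_{n}.png",c)
```

```text
(no output)
```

View pics/crop_a.png

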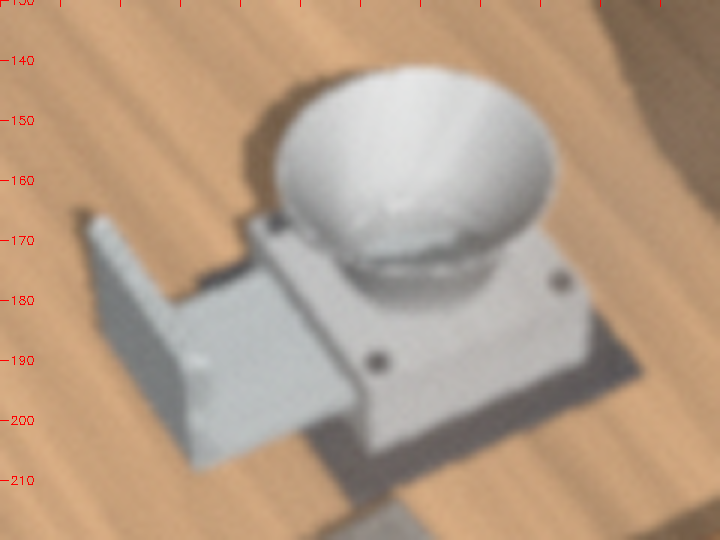

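View pics/crop_b.png

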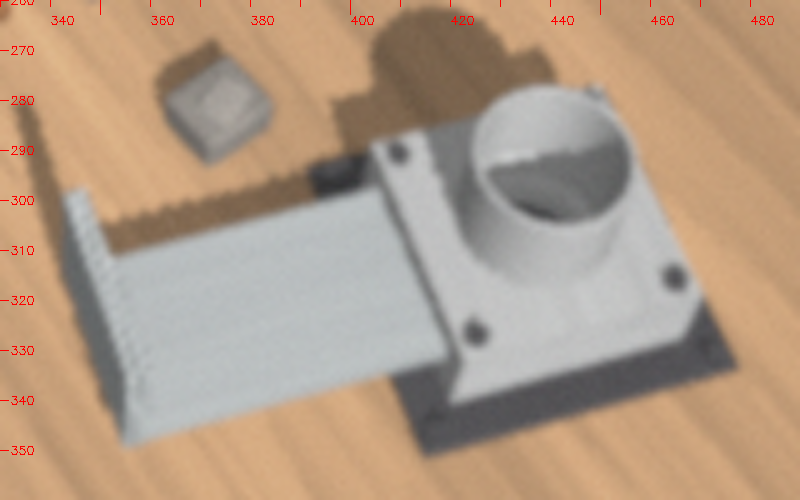

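```bash
cat > h.py <<'E'
import numpy as np, cv2
from scipy.optimize import least_squares
def proj(c,P):
    f=240/np.tan(np.radians(c["vertical_fov"]/2))
    K=np.array([[f,0,c["cx"]],[0,f,c["cy"]],[0,0,1]])
    return cv2.projectPoints(np.asarray(P,float),np.asarray(c["rvec"]),np.asarray(c["tvec"]),K,None)[0][:,0]
def world(p,L):
    L=np.array(L,float); x,y,a=p[:3]; c,s=np.cos(a),np.sin(a)
    L[:,0]+= 0
    return np.c_[x+c*L[:,0]-s*L[:,1],y+s*L[:,0]+c*L[:,1],L[:,2]]
def fit(c,obs,p0):
    # obs: (lx,ly,lz,moves,u,v)
    o=np.array(obs,float)
    def r(p):
        L=o[:,:3].copy(); L[:,0]+=o[:,3]*p[3]
        return (proj(c,world(p,L))-o[:,4:6]).ravel()
    s=least_squares(r,p0,loss='soft_l1'); return s.x,r(s.x).reshape(-1,2)
E
cat > f.py <<'E'
from plant import robot
from h import *
c=robot.get_calibration("scene")
R=.055;F=.075
A=[(0,0,.105,0,334.3,158),(R,R,.05,0,325,196.7),(R,-R,.05,0,306.7,167),(-R,R,.05,0,363.3,179.7),(-F,F,.006,0,372.5,192),(F,F,.006,0,323.7,214),
(.125,-.045,.1,1,281,166),(.125,.045,.1,1,297.5,190.5),(.13,.045,.03,1,297.8,208)]
B=[(0,0,.105,0,440.4,291),(R,R,.05,0,421,333.6),(R,-R,.05,0,404.4,289),(-R,R,.05,0,470.4,319.6),(F,F,.006,0,415.6,351.2),(-F,F,.006,0,477.6,333.6),
(.125,-.045,.1,1,345,298),(.125,.045,.1,1,356,335),(.13,.045,.03,1,355.5,349.4)]
for n,o in(("flared",A),("straight",B)):
    best=None
    for a in np.radians([-150,-60,30,120,0]):
        p,r=fit(c,o,[.5,0,a,.03]); 
        if best is None or abs(r).sum()<abs(best[1]).sum(): best=(p,r)
    p,r=best
    print(n,p[:2].round(4),np.degrees(p[2]).round(2),p[3].round(4)); print(r.round(1).tolist())
    for L in ([.12+p[3],0,.065],[.13+p[3],0,.065]): w=world(p,[L])[0];print(w.round(4),np.hypot(*w[:2]).round(3))
E
python3 f.py
```

```text
flared [ 0.3889 -0.2092] -3.1 0.0026
[[0.1, 0.3], [0.9, -1.7], [-0.4, 0.1], [-0.2, -0.5], [0.1, 0.5], [-0.7, 0.0], [0.6, 0.3], [0.0, -0.4], [-0.4, 0.7]]
[ 0.5113 -0.2158  0.065 ] 0.555
[ 0.5213 -0.2164  0.065 ] 0.564
straight [0.4029 0.2364] -15.79 0.0721
[[0.3, 0.6], [1.3, -1.2], [-0.4, -0.2], [-0.3, -0.2], [-1.4, 0.3], [0.3, 0.2], [-0.1, -0.6], [1.8, 0.4], [-1.2, 0.3]]
[0.5877 0.1841 0.065 ] 0.616
[0.5973 0.1814 0.065 ] 0.624
```

The fits agree to about 1 px and match the given sizes: flared is shut at about 0, straight is open at about 0.08. Next I'll check where the wrist camera sits on the tool and whether the poses can be reached.

```bash
cat >> h.py <<'E'
G={"fl":(.3889,-.2092,np.radians(-3.1)),"st":(.4029,.2364,np.radians(-15.79))}
def pt(g,lx,z,ly=0): return world(G[g],[[lx,ly,z]])[0]
E
python3 - <<'E'
from plant import robot
from h import *
c=robot.get_calibration("wrist");o=robot.observe()
R=cv2.Rodrigues(c["rvec"])[0];cp=-R.T@c["tvec"]
from scipy.spatial.transform import Rotation as Ro
T=Ro.from_euler('xyz',o["tcp_rot"],degrees=True)
print("cam in tool",T.inv().apply(cp-o["tool_pos"]),robot.tip_reach)
for g,x,yaw0 in(("fl",.0875,-3.1),("fl",.19,-3.1),("st",.246,-15.79),("st",.135,-15.79)):
  for z in(.13,.28):
    for k in(0,180):
      q=robot.ik(pt(g,x,z),[180,0,yaw0+k]);print(g,x,z,k,None if q is None else np.round(q,0))
E
```

```text
cam in tool [ 0.07033513 -0.00022856 -0.06951859] 0.0726
fl 0.0875 0.13 0 [-39.  -5. -24.  71.   0. 145.]
fl 0.0875 0.13 180 [-39.  -5. -24.  71.   0. -35.]
fl 0.0875 0.28 0 [-39.  -8. -11.  87.   0. 145.]
fl 0.0875 0.28 180 [-39.  -8. -11.  87.   0. -35.]
fl 0.19 0.13 0 [-33.  12.  -6.  72.   0. 150.]
fl 0.19 0.13 180 [-33.  12.  -6.  72.   0. -30.]
fl 0.19 0.28 0 [-33.   9.   6.  87.   0. 150.]
fl 0.19 0.28 180 [-33.   9.   6.  87.   0. -30.]
st 0.246 0.13 0 [   4.   19.    2.   73.    0. -161.]
st 0.246 0.13 180 [ 4. 19.  2. 73.  0. 19.]
st 0.246 0.28 0 [   4.   17.   15.   88.    0. -161.]
st 0.246 0.28 180 [ 4. 17. 15. 88.  0. 19.]
st 0.135 0.13 0 [   7.    3.  -16.   71.    0. -157.]
st 0.135 0.13 180 [  7.   3. -16.  71.   0.  23.]
st 0.135 0.28 0 [   7.    0.   -3.   87.    0. -157.]
st 0.135 0.28 180 [ 7.  0. -3. 87.  0. 23.]
```

Run:
```python
from plant import robot
from h import *
robot.move_pose(pt("fl",.0885,.29),[180,0,176.9])
robot.set_gripper(0.0)
o=robot.observe();print(o["time"],o["tool_pos"],o["tcp_rot"],o["gripper_width"])
import json
c=robot.get_calibration("wrist")
im=robot.grab_frame("wrist")
P={}
for n,(x,y,z) in dict(inTop1=(.12,.045,.1),inTop2=(.12,-.045,.1),blk1=(.055,.055,.05),blk2=(.055,-.055,.05),foot1=(.075,.075,.006),foot2=(.075,-.075,.006)).items():
    u,v=proj(c,[pt("fl",x,z,y)])[0]; print(n,u,v); cv2.circle(im,(int(u),int(v)),4,(0,0,255),1)
cv2.imwrite("pics/w1.png",im)
cv2.imwrite("pics/s1.png",robot.grab_frame("side"))
```

```text
2.6333 [ 0.47729427 -0.21394641  0.28998739] [1.79999533e+02 7.64786910e-04 1.76906367e+02] -3.043336580213622e-05
inTop1 382.44913404189674 275.91937077559373
inTop2 251.49237527746902 275.83175117169253
blk1 389.3096729576241 171.87219114486874
blk2 244.76801956778024 171.80064160023693
foot1 402.3283770024438 188.63935947203947
foot2 231.74463834233916 188.55013608755078
```

View pics/w1.png

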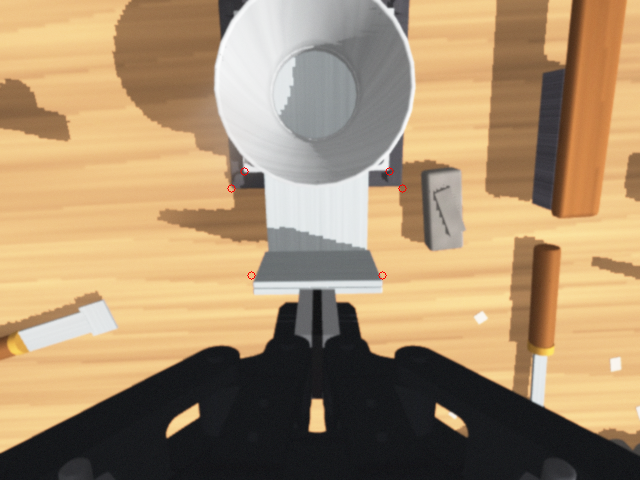

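View pics/s1.png

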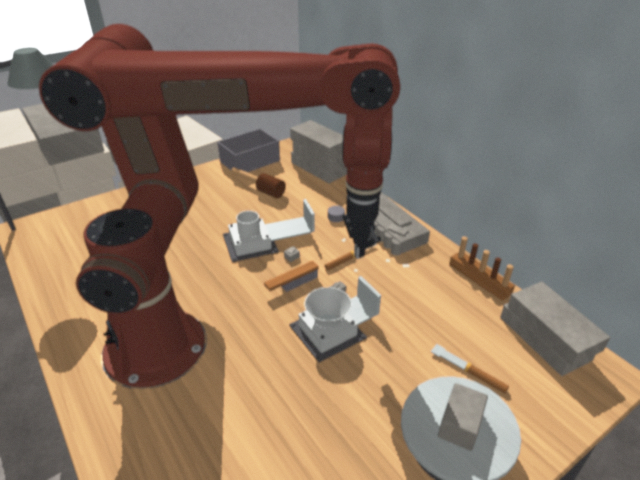

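The wrist view shows the gap clear: foot edge at row 188 as predicted, plate top at rows 282–292, about 4 mm farther out than predicted. The closed fingers hang between the block and plate in x, so I'll lower and push with a force guard.

Run:
```python
from plant import robot
from h import *
def loc(g):
    o=robot.observe();p=o["tool_pos"];a=G[g][2];d=p[:2]-np.array(G[g][:2])
    return round(o["time"],2),(d@[np.cos(a),np.sin(a)]).round(4),p[2].round(4),o["ft_force"].round(1)
z=.132
print(robot.line_to(pt("fl",.0885,z),vel=.12,guard=8),loc("fl"))
f=robot.line_to(pt("fl",.118,z),vel=.03,guard=1.5);print("contact?",f,loc("fl"))
f=robot.line_to(pt("fl",.202,z),vel=.04,guard=15);print("push",f,loc("fl"))
cv2.imwrite("pics/sc2.png",robot.grab_frame("scene"))
cv2.imwrite("pics/si2.png",robot.grab_frame("side"))
```

```text
False (4.2, np.float64(0.0889), np.float64(0.1329), array([ 0.3,  0.3, -0. ]))
contact? True (4.97, np.float64(0.1127), np.float64(0.1315), array([-1.5, -0.5,  0.5]))
push True (6.65, np.float64(0.1872), np.float64(0.1311), array([-0.8, -0.7,  1.7]))
```

View pics/sc2.png

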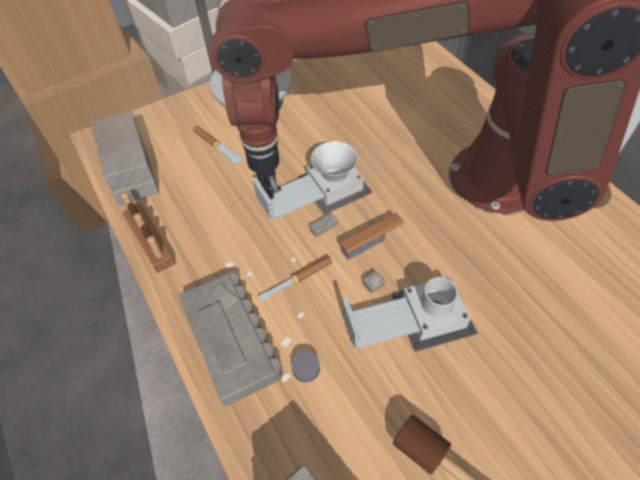

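The slide has moved out, with its plate now at about (262,195). Travel was only about 75 mm, so I'll push again slowly to confirm it is at the stop.

```bash
cat >> h.py <<'E'
def loc(robot,g):
    o=robot.observe();p=o["tool_pos"];a=G[g][2];d=p[:2]-np.array(G[g][:2])
    return round(o["time"],2),(d@[np.cos(a),np.sin(a)]).round(4),p[2].round(4),o["ft_force"].round(1)
E
python3 - <<'E'
from plant import robot
from h import *
for i in range(2):
    f=robot.line_to(pt("fl",.204,.132),vel=.015,guard=25);print("push",f,loc(robot,"fl"))
robot.pause(.3);print(loc(robot,"fl"))
E
```

```text
push True (7.25, np.float64(0.1875), np.float64(0.1308), array([-2.1, -0.2,  5.7]))
push True (7.72, np.float64(0.1877), np.float64(0.1308), array([-3.9, -0.3,  6. ]))
(8.02, np.float64(0.1877), np.float64(0.1308), array([-3.3, -0.4,  5.5]))
```

It hits a firm stop: 25 N moves it only 0.2 mm. I'll retreat and check the opening with the camera.

Run:
```python
from plant import robot
from h import *
robot.line_to(pt("fl",.165,.131),vel=.1)
robot.line_to(pt("fl",.165,.26),vel=.2);print(loc(robot,"fl"))
robot.move_pose(pt("st",.25,.26),[180,0,164.21])
print(loc(robot,"st"))
im=robot.grab_frame("scene");cv2.imwrite("pics/sc3.png",im)
c=im[150:230,245:385];c=cv2.resize(c,None,fx=5,fy=5,interpolation=cv2.INTER_CUBIC)
cv2.imwrite("pics/c3.png",c)
c=robot.get_calibration("wrist")
im=robot.grab_frame("wrist")
for x,y,z in((.21,.045,.1),(.21,-.045,.1),(.2,-.045,.1),(.055,.055,.05),(.075,.075,.006),(.075,-.075,.006)):
    u,v=proj(c,[pt("st",x,z,y)])[0]; print(u,v); cv2.circle(im,(int(u),int(v)),3,(0,0,255),1)
cv2.imwrite("pics/w3.png",im)
```

```text
(9.18, np.float64(0.1648), np.float64(0.2586), array([-0.5, -0.2, -0.9]))
(10.66, np.float64(0.2504), np.float64(0.2598), array([ 0.1, -0.3,  0.3]))
398.6741371034658 176.54812961830825
239.62899767267314 176.68538367638592
238.6576594400675 158.75311703321648
414.1757199488288 -104.25686555401197
426.4456183367289 -36.154691967038985
210.83839012954252 -35.84925201704348
```

View pics/c3.png

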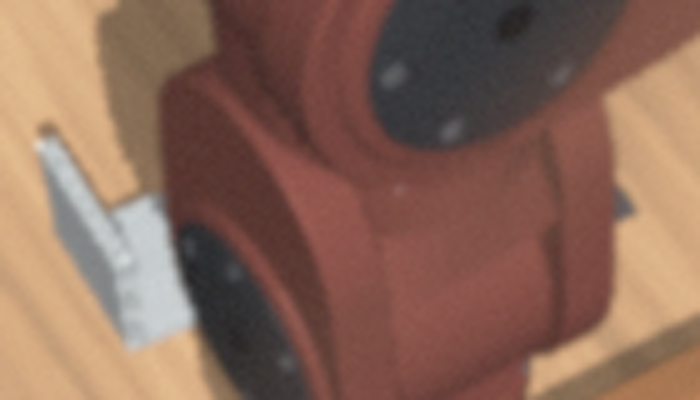

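View pics/w3.png

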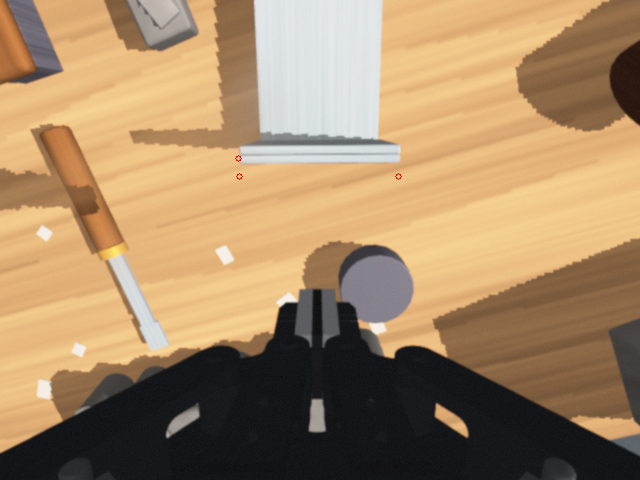

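The straight plate's outer top edge is at row 163, predicted 176 for a slide value of 0.08. So that slide stands at about 0.072, as the first fit said. I'll estimate the flared slide from its plate corners and locate the stone before lowering.

Run:
```python
from plant import robot
from h import *
c=robot.get_calibration("scene")
for s in(.07,.075,.08):
  print(s,proj(c,[pt("fl",.125+s,.1,-.045),pt("fl",.125+s,.1,.045),pt("fl",.13+s,.03,.045)]).round(1).tolist())
print("obs 253.6,178 270,201 271,220")
w=robot.get_calibration("wrist")
for lx in(.23,.26,.29):
  for ly in(0,.02,.04): print(lx,ly,proj(w,[pt("st",lx,.03,ly)])[0].round(0),end=' ')
```

```text
0.07 [[257.2, 176.0], [272.4, 200.5], [273.4, 218.9]]
0.075 [[255.4, 176.7], [270.5, 201.3], [271.6, 219.7]]
0.08 [[253.6, 177.4], [268.7, 202.0], [269.8, 220.5]]
obs 253.6,178 270,201 271,220
0.23 0 [319. 191.] 0.23 0.02 [345. 191.] 0.23 0.04 [372. 191.] 0.26 0 [319. 230.] 0.26 0.02 [345. 230.] 0.26 0.04 [371. 230.] 0.29 0 [319. 266.] 0.29 0.02 [344. 266.] 0.29 0.04 [369. 266.]
```

Flared comes out at about 0.077–0.08, consistent with the stop. The stone lies at about 0.30 along x and 30 mm high, clear of the path. Now I'll push the straight slide in.

Run:
```python
from plant import robot
from h import *
z=.132
robot.line_to(pt("st",.234,.2),vel=.15)
print(robot.line_to(pt("st",.234,z),vel=.1,guard=8),loc(robot,"st"))
print("contact",robot.line_to(pt("st",.205,z),vel=.03,guard=1.5),loc(robot,"st"))
print("push",robot.line_to(pt("st",.145,z),vel=.04,guard=15),loc(robot,"st"))
for i in range(2):
    print("push",robot.line_to(pt("st",.125,z),vel=.015,guard=25),loc(robot,"st"))
```

```text
False (12.16, np.float64(0.2344), np.float64(0.1328), array([-0.4, -0.8,  1. ]))
contact True (12.83, np.float64(0.2134), np.float64(0.1316), array([0.1, 0.2, 0.2]))
push False (14.71, np.float64(0.145), np.float64(0.132), array([ 1.1,  0.9, -0.3]))
push True (15.38, np.float64(0.1409), np.float64(0.1328), array([ 2.8, -0.4,  1. ]))
push True (15.88, np.float64(0.1405), np.float64(0.1331), array([ 4.8, -0.2, -0.7]))
```

It hits a firm stop at 0.1405, where 0.141 was expected. I'll retreat and look.

Run:
```python
from plant import robot
from h import *
robot.line_to(pt("st",.165,.133),vel=.1)
robot.line_to(pt("st",.165,.26),vel=.2)
q=robot.observe()["q"]; q[0]=75; q[1]-=10
robot.goto_joints(q)
im=robot.grab_frame("scene")
cv2.imwrite("pics/sc4.png",im)
c=im[140:380,230:490];cv2.imwrite("pics/c4.png",cv2.resize(c,None,fx=2.5,fy=2.5,interpolation=cv2.INTER_CUBIC))
cal=robot.get_calibration("scene")
for g,ss in(("fl",(.075,.08)),("st",(0,.005))):
  for s in ss: print(g,s,proj(cal,[pt(g,.125+s,.1,-.045),pt(g,.125+s,.1,.045),pt(g,.13+s,.03,.045)]).round(1).tolist())
print(robot.observe()["time"])
```

```text
fl 0.075 [[255.4, 176.7], [270.5, 201.3], [271.6, 219.7]]
fl 0.08 [[253.6, 177.4], [268.7, 202.0], [269.8, 220.5]]
st 0 [[377.3, 289.1], [391.7, 326.4], [386.4, 341.1]]
st 0.005 [[375.1, 289.7], [389.4, 327.0], [384.2, 341.7]]
19.5167
```

View pics/c4.png

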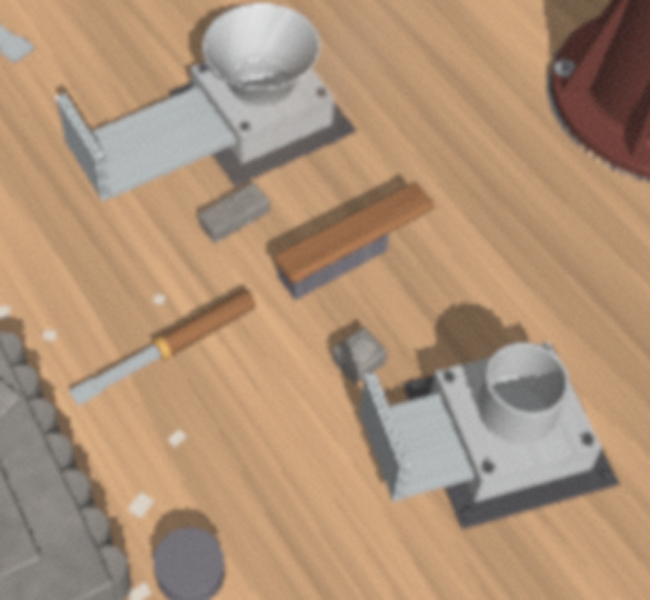

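Both slides look right: the flared plate is at (255,178) to (271,219) and the straight plate at (379,291) to (389,339). The offcuts, brush, chisel and stone are where they were. Handing in.

Run:
```python
from plant import robot
robot.job_done();print(robot.observe()["time"])
```

```text
the job is handed in; nothing more can be done
the job is handed in; nothing more can be done
```

Both slides are where you asked, and the job is handed in at about 20 s of the 45 s. I pushed the flared slide out to its stop first, then the straight slide in to its stop. Both pushes used the closed fingertips from one side of the plate, without gripping it.

- **Flared gate (open):** two slow re-pushes to 25 N moved the slide only about 0.2–0.5 mm, so it was against a firm stop. The last picture read it at about 0.077–0.08 m. That is up to 3 mm short of fully open, but within the error of my camera fit, so I relied on the felt stop.
- **Straight gate (shut):** it hit a firm stop with the tool at 140.5 mm from the mouth's axis, where 141 mm was expected. The last picture read it at about 0. It had started at about 0.072 m, not fully open.
- **Disagreement:** the wrist camera put the flared plate about 4 mm farther out at the start than the scene camera did. The felt travel was also about 75 mm instead of 80 mm. The slide may have started slightly open, but I didn't settle which reading was right.
- **Other items:** the offcuts, brush, narrow chisel and rubbing stone looked unmoved in the last picture. The part I viewed left out the mallet and most of the wide chisel, but the fingers did not go near either. The arm was clear of everything at hand-in.

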